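# Finish the pyramid of brass slugs in the stock rack

### The job

Finish the pyramid in the little wooden stock rack with the two loose brass slugs: saddle one in the empty gap of the second layer, then the other on top, in the gap between the two second-layer slugs, lined up with the rest. Leave the slugs that are already in the rack where they are and do not shift the other parts on the desk; let go of everything at the end.

Things in the scene. Friction and masses are not known exactly. Their poses are not given: they have to be found in the camera images.
- rack: Fixed wooden rack; origin: middle of its underside on the desk, x along the slugs, y across the row, z up. Floor 8 mm thick, 50 mm long in x, open at the x ends; side cheeks 36 mm high, inner faces at y = +-60.5 mm. Slug centres at x = 0: bottom row y = -40, 0, 40, z = 28 mm; second layer z = 62.5 mm, taken at y = -20, empty at y = +20; top of the finished pyramid y = 0, z = 97 mm.
- loose_a_center (a point): Solid brass slug, a plain cylinder 40 mm in diameter and 56 mm long (0.3 to 0.6 kg), lying level; the point is its centre, its x axis is the cylinder's axis. Starts alone in a fixed wooden cradle (30 mm long along the slug, chocks 18 mm high), centre 28 mm above the desk, both end faces free for fingers. The two loose slugs are alike; either may go first.
- loose_b_center (a point): Solid brass slug, a plain cylinder 40 mm in diameter and 56 mm long (0.3 to 0.6 kg), lying level; the point is its centre, its x axis is the cylinder's axis. Starts alone in a fixed wooden cradle (30 mm long along the slug, chocks 18 mm high), centre 28 mm above the desk, both end faces free for fingers. The two loose slugs are alike; either may go first.
- loose_a: The same loose slug as loose_a_center; its origin is also its centre.
- loose_b: The same loose slug as loose_b_center; its origin is also its centre.
- seated: The slug of seated_center; its origin is also its centre.
- base0_center (a point): Solid brass slug, a plain cylinder 40 mm in diameter and 56 mm long (0.3 to 0.6 kg), lying level; the point is its centre, its x axis is the cylinder's axis. In the bottom row of the rack, at the -y cheek.
- base1_center (a point): Solid brass slug, a plain cylinder 40 mm in diameter and 56 mm long (0.3 to 0.6 kg), lying level; the point is its centre, its x axis is the cylinder's axis. In the middle of the bottom row.
- base2_center (a point): Solid brass slug, a plain cylinder 40 mm in diameter and 56 mm long (0.3 to 0.6 kg), lying level; the point is its centre, its x axis is the cylinder's axis. In the bottom row, at the +y cheek.
- seated_center (a point): Solid brass slug, a plain cylinder 40 mm in diameter and 56 mm long (0.3 to 0.6 kg), lying level; the point is its centre, its x axis is the cylinder's axis. Already saddled in the second layer, on the rack's -y side (between base0 and base1).
- sheave_center (a point): Bystander: brass eccentric sheave, disc 52 mm across, 22 mm high with its boss, lying flat; point 10 mm up.
- axlebox1_center (a point): Bystander: cast bronze axle box, 34 x 34 x 24 mm; point at its centre.
- axlebox2_center (a point): Bystander: the second bronze axle box, 34 x 34 x 24 mm; point at its centre.
- bend_center (a point): Bystander: copper exhaust pipe bend, 22 mm thick, about 71 mm each way, lying flat; point at the centre of its arc, half-way up.
- handle_center (a point): Bystander: black bakelite valve hand wheel, 60 mm across, 17 mm high; point at its centre.
- thick_center (a point): Bystander: steel disc blank standing on its flat, 54 mm across, 30 mm high; point at its centre.
- flange_center (a point): Bystander: small steel flanged bush, 44 mm across, 26 mm high; point on its axis 10 mm up.
Mind the look-alikes: they are no part of the job. Leave any black or green look-alike of the loose_b alone. What is shaped like the part that bears base2_center but red is not meant.

How it is judged:
By the outcome, as a careful person would: the job done as asked, in the order asked, and still so for the second after the job is handed in, with the robot touching nothing.
It also fails if it takes over 61 s, if anything falls off the work surface, if the arm or the gripper's body presses on something with over 40 N, if the wrist force passes 120 N, or if a joint passes its speed limit or range.

### The arm

A 6-joint arm with a two-finger parallel gripper is mounted at the origin on the work surface. World frame = base frame: x ahead of the robot, y to its left, z up, the work surface at z = 0. Lengths are in m, angles in rad, forces in N, time in s.
With the tool pointing down it reaches from about 0.375 to 0.975 m from the base axis. Payload 3.8 kg.
Tool frame: the origin (TCP) lies midway between the tips of the shut fingers; the grasp point (between the pads) lies 19 mm behind it; x points along the fingers, y is the direction in which the jaws open and shut, and the axes are right-handed (so a half turn about x gives the same grasp; the last joint's range is limited). The gripper opens to 85 mm and grips with 20 to 120 N. Pads are 22 mm wide; open, the fingers measure 114 mm over their backs; the gripper's body (76 mm by 85 mm) begins 54 mm behind the grasp point. The pads swing forward as they close: fully open they stand 13 mm farther back than shut.
Start: joints at [1.29, 0.264, 1.604, -0, 1.274, -0.037], TCP at [0.163, 0.655, 0.231] pointing down, gripper open.
Joint ranges: [-2.63, 2.63], [-0.94, 2.18], [0.31, 2.57], [-1.31, 4.45], [0, 2.66], [-2.55, 2.55]. Speed limits (rad/s): [2.57, 2.57, 3.14, 3.14, 3.14, 3.14].

### API

Orientations are given as a rotation vector (axis times angle).
In Python, from workcell import read_state, read_camera, get_calibration, finish_job gives the robot as it stands. The module is installed in compiled form; this text tells all that it offers.
- The arm moves only by the shell command python3 -m creep 'ROWS' [FORCE]. ROWS is JSON, a list of rows, each a list of 3 entries, a list of its own where there are three numbers: the closure in counts, from 0 (fully open) to 255 (shut), then the shift along the world's x, y, z in mm, then the turn about the world's z in rad. In form: [[hand, [tx, ty, tz], spin], ...]. A call has exactly 8 rows; each row shifts and turns the commanded pose from where the row before left it; what a row does not reach is not made up. A row lasts 1/12 s, in which the tool goes at most 41.7 mm and 7.16 degrees, less where a joint would pass 70% of its speed; a pose out of reach is approached as far as the arm can. A call is refused whole if a number of a shift passes 41.7 or a number of a turn 0.125, either way. A call with a gripper value outside its range is refused whole. The fingers move at their own pace and stop on an object; FORCE is the grip in N (left out, the last holds). Time passes only in rows, so rows that do not move let the fingers close, or fill a call up. It gives the time, the measured TCP pose, the force and the opening at its end, in the units of the state.
- read_state(): the state, without advancing time (a new reading comes with each control period).
- read_camera(name): name is "side" or "top"; returns (picture, depth): 384x512x3 uint8, blue, green, red; 384x512 float32, m along the optical axis (not along the pixel's ray), 0 where there is no reading.
- get_calibration(name): a dict with "K" (3x3 intrinsics, pixels), "k1" (the pictures are not rectified: a ray, as slopes to the right and down, at radius r is drawn at 1 + k1 r^2 times it, then the intrinsics apply), "eye" and "orientation" of the camera in the world. Camera axes: x right, y down, z forward; pixel columns grow to the right and rows downward; lengths in m; the calibration is good to about 2 mm. A picture is of the moment at which its call begins. get_calibration takes no time and is no camera call.
- finish_job(): hands the job in, once; it reports no verdict.
The state is a dict: "time": time; "q": joint angles; "joint_vel": joint speeds; "joint_torque": joint torques, N m; "tool_pos": TCP position; "tcp_rot": TCP orientation; "wrist_force": force on the tool from outside, world axes, zero at the start; "torque": the same for the moment, N m; "width": opening from 0.0 (shut) to 1.0 (fully open).
Only numpy, scipy, OpenCV 4.12 (cv2) and the standard library are available. Lean on these libraries where they do the work, as an engineer would, in place of code of your own. Each camera call takes 0.05 s, during which the arm holds its last target.

## Working session

There is one attempt and no reset: what is moved stays moved. The work goes in short steps, Python scripts to look and compute and a shell command to move; the robot and the scene stay as the last step left them, time stands still between calls to the robot, and variables do not carry over. Pictures are saved under pics/ and viewed, and the job is handed in when it is done.

```bash
mkdir -p pics
cat > h.py <<'E'
import numpy as np, cv2
from workcell import *
from scipy.spatial.transform import Rotation as R
def cal(n):
    c=get_calibration(n); o=np.array(c["orientation"],float)
    M=o if o.shape==(3,3) else (R.from_rotvec(o).as_matrix() if o.size==3 else R.from_quat(o).as_matrix())
    return np.array(c["K"]),float(c["k1"]),np.array(c["eye"]),M
def cloud(n,depth):
    K,k1,e,M=cal(n); h,w=depth.shape
    v,u=np.mgrid[:h,:w].astype(float)
    p=cv2.undistortPoints(np.stack([u.ravel(),v.ravel()],1)[:,None],K,np.array([k1,0,0,0.])).reshape(h,w,2)
    c=np.dstack([p,np.ones((h,w))])*depth[...,None]
    P=c@M.T+e; P[depth<=0]=np.nan
    return P
E
python3 - <<'E'
from h import *
s=read_state(); print(s)
for n in("top","side"):
    print(get_calibration(n))
    im,d=read_camera(n); cv2.imwrite(f"pics/{n}0.png",im); np.savez(f"{n}0.npz",im=im,d=d)
E
```

```text
{'time': 0.0, 'q': array([ 1.29010542e+00,  2.64748595e-01,  1.60539922e+00,  1.54856527e-05,
        1.27368239e+00, -3.69100717e-02]), 'joint_vel': array([-0.00048005, -0.00042087,  0.00015354, -0.00255362, -0.00083198,
       -0.00052016]), 'joint_torque': array([ 3.79202620e-04, -5.15093029e+01, -3.67321730e+01,  5.43232761e-05,
        1.27216318e-02, -3.20608244e-06]), 'tool_pos': array([0.16272598, 0.65433184, 0.22995147]), 'tcp_rot': array([ 0.18965551,  1.5626783 , -0.19312958]), 'wrist_force': array([0.39852029, 0.12474202, 0.52145936]), 'torque': array([0.0055637 , 0.04210628, 0.01818684]), 'width': 0.9982747303136895}
{'K': array([[497.7201209 ,   0.        , 254.60518175],
       [  0.        , 497.7201209 , 193.43216331],
       [  0.        ,   0.        ,   1.        ]]), 'k1': 0.04339111293714683, 'eye': array([0.30402473, 0.0084714 , 1.38936053]), 'orientation': array([-2.15328502,  2.09158712, -0.18621945])}
{'K': array([[445.46669127,   0.        , 249.6051038 ],
       [  0.        , 445.46669127, 192.42295291],
       [  0.        ,   0.        ,   1.        ]]), 'k1': 0.06014671645373534, 'eye': array([ 0.04583444, -0.54598323,  0.83640408]), 'orientation': array([-2.22431925,  0.82292987, -0.34162905])}
```

View pics/top0.png

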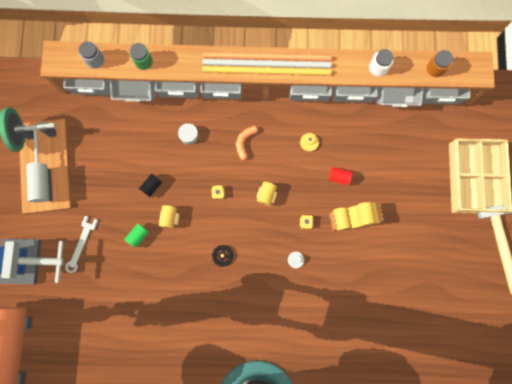

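View pics/side0.png

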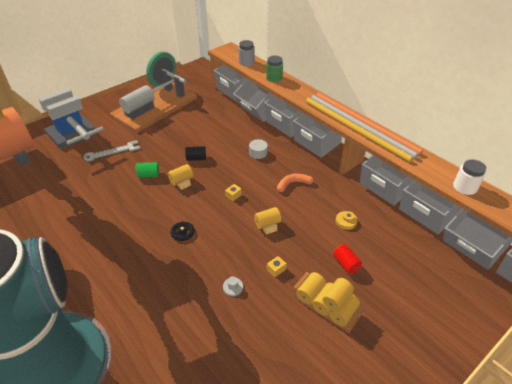

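Candidates in the top view: brass slugs in cradles at (267,193) and (170,216); look-alikes are black (150,185), green (137,235) and red (341,176). The rack with four brass slugs is at (357,215). The two brass ones in cradles fit the description; I'll confirm that in a crop and measure.

```bash
cat > m.py <<'E'
from h import *
for n in("top","side"):
    z=np.load(f"{n}0.npz"); P=cloud(n,z["d"]); im=z["im"]; hsv=cv2.cvtColor(im,cv2.COLOR_BGR2HSV)
    m=(P[...,2]>0.012)&(P[...,2]<0.15)&(P[...,0]<0.8)&(P[...,0]>0.2)&(abs(P[...,1])<0.45)
    k,l,st,c=cv2.connectedComponentsWithStats(m.astype(np.uint8))
    for i in range(1,k):
        if st[i,4]<40: continue
        q=P[l==i]; print(n,c[i].round(),st[i,4],q.mean(0).round(4),"zmax",np.percentile(q[:,2],97).round(4),hsv[l==i].mean(0).round())
    print("desk z",np.nanmedian(P[200:300,240:300,2]) if n=="top" else "")
t=np.load("top0.npz")["im"]; s=np.load("side0.npz")["im"]
a=cv2.resize(t[160:250,130:290],None,fx=4,fy=4,interpolation=cv2.INTER_CUBIC)
b=cv2.resize(t[165:240,315:395],None,fx=4,fy=4,interpolation=cv2.INTER_CUBIC)
c=cv2.resize(s[230:335,280:380],None,fx=3,fy=3,interpolation=cv2.INTER_CUBIC)
o=np.zeros((600,640,3),np.uint8)
o[:a.shape[0]*2//3,:a.shape[1]*2//3]=cv2.resize(a,(a.shape[1]*2//3,a.shape[0]*2//3))
o[260:260+b.shape[0],:b.shape[1]]=b;o[260:260+c.shape[0],330:330+c.shape[1]]=c
cv2.imwrite("pics/crop0.png",o)
E
python3 m.py
```

```text
top [188. 133.] 296 [0.723  0.2176 0.0287] zmax 0.0347 [ 30.  15. 235.]
top [244. 141.] 297 [0.708  0.0566 0.0194] zmax 0.0264 [ 15. 135. 244.]
top [309. 140.] 114 [ 0.7155 -0.129   0.0188] zmax 0.0261 [ 25. 139. 248.]
top [340. 176.] 295 [ 0.6108 -0.2131  0.0342] zmax 0.0426 [  1. 201. 248.]
top [150. 185.] 290 [0.5693 0.3118 0.0347] zmax 0.0435 [67. 34. 54.]
top [266. 193.] 331 [ 0.5536 -0.0105  0.0403] zmax 0.0507 [ 24. 145. 239.]
top [218. 192.] 144 [0.5571 0.1259 0.0227] zmax 0.0291 [ 25. 130. 240.]
top [356. 216.] 1076 [ 0.4963 -0.2536  0.0513] zmax 0.083 [ 24. 145. 237.]
top [168. 216.] 330 [0.4818 0.2564 0.0403] zmax 0.0501 [ 23. 146. 232.]
top [306. 222.] 148 [ 0.4808 -0.1222  0.0222] zmax 0.0283 [ 25. 128. 241.]
top [137. 235.] 307 [0.4282 0.3398 0.0345] zmax 0.0431 [ 63. 160. 200.]
top [222. 255.] 40 [0.3823 0.1071 0.0172] zmax 0.0222 [ 17. 101. 128.]
top [296. 259.] 53 [ 0.3768 -0.0948  0.0253] zmax 0.0305 [ 32.  11. 246.]
desk z -0.00043663689021433694
side [258. 147.] 247 [0.7202 0.2109 0.0272] zmax 0.033 [ 22.  28. 172.]
side [195. 153.] 266 [0.5662 0.3045 0.0305] zmax
[... 215 characters left out ...]
x 0.0242 [ 10. 165. 211.]
side [233. 191.] 154 [0.5546 0.1212 0.0217] zmax 0.0274 [ 19. 163. 190.]
side [267. 219.] 451 [ 0.5487 -0.0201  0.0366] zmax 0.0494 [ 19. 174. 189.]
side [346. 218.] 204 [ 0.7106 -0.1325  0.017 ] zmax 0.0247 [ 20. 173. 208.]
side [179. 228.] 108 [0.3767 0.1111 0.015 ] zmax 0.0185 [56. 52. 65.]
side [187. 232.] 56 [0.3877 0.0896 0.0135] zmax 0.0156 [68. 24. 48.]
side [347. 258.] 493 [ 0.6062 -0.2202  0.0328] zmax 0.0417 [  3. 229. 212.]
side [276. 265.] 227 [ 0.4784 -0.1271  0.0221] zmax 0.0271 [ 19. 161. 195.]
side [330. 298.] 2270 [ 0.491  -0.2697  0.0491] zmax 0.083 [ 19. 175. 180.]
side [232. 282.] 108 [ 0.375  -0.0994  0.0238] zmax 0.0286 [ 22.  29. 172.]
desk z
```

View pics/crop0.png

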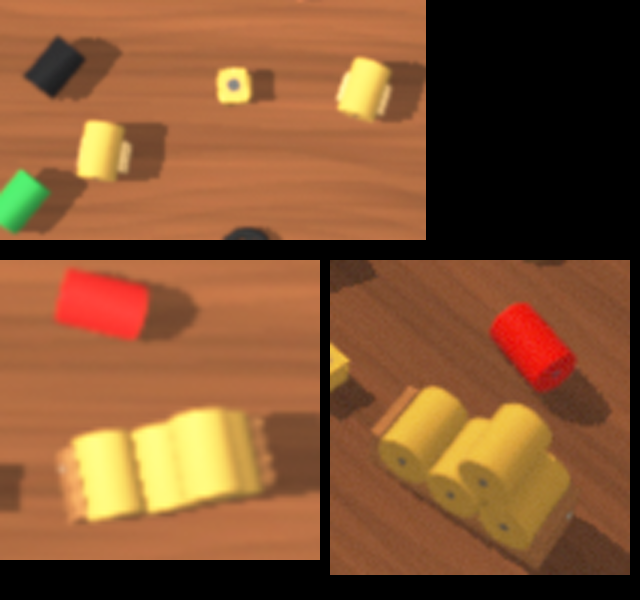

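```bash
cat > fit.py <<'E'
from h import *
from scipy.optimize import least_squares
def sdf(P,c,th):
    a=np.array([np.cos(th),np.sin(th),0]); d=P-c; t=d@a
    r=np.linalg.norm(d-t[:,None]*a,axis=1)-.02; e=abs(t)-.028
    return np.minimum(np.maximum(r,e),0)+np.hypot(np.maximum(r,0),np.maximum(e,0))
def fitcyl(P,c0,th0,zc=None):
    f=lambda p: sdf(P,np.array([p[0],p[1],p[2] if zc is None else zc]),p[3])
    r=least_squares(f,[*c0,th0],loss="soft_l1",f_scale=.002,x_scale=[.01,.01,.01,.1])
    return r.x,np.sqrt(np.mean(np.minimum(abs(r.fun),.005)**2))
if __name__=="__main__":
    Cs={}
    for n in("top","side"):
        z=np.load(f"{n}0.npz"); P=cloud(n,z["d"]); Cs[n]=P
        for nm,c in(("A",(.480,.256)),("B",(.551,-.012))):
            q=P[(np.hypot(P[...,0]-c[0],P[...,1]-c[1])<.05)&(P[...,2]>.031)]
            print(n,nm,[ (x.round(4),round(e,4)) for x,e in [fitcyl(q,(*c,.028),th) for th in(-.3,.3)]])
        q=P[(abs(P[...,0]-.5)<.08)&(P[...,1]<-.155)&(P[...,1]>-.36)&(P[...,2]>.02)&(P[...,0]<.56)]
        q=q
        ys=[-.04,0,.04,-.02]; zs=[.028,.028,.028,.0625]
        def f(p):
            cx,cy,th,dz=p[:4]; S=[]
            u=np.array([np.cos(th),np.sin(th)]);v=np.array([-u[1],u[0]])
            for i in range(4):
                xy=np.array([cx,cy])+v*ys[i]+u*p[4+i]
                S.append(sdf(q,np.array([*xy,zs[i]+dz]),th))
            s=np.array(S); return np.r_[s[np.argmin(abs(s),0),np.arange(len(q))], p[4:]*.3]
        for th0 in(-.1,.15,.3):
            r=least_squares(f,[.49,-.262,th0,0,0,0,0,0],loss="soft_l1",f_scale=.002)
            print(n,"rack",r.x.round(4),r.cost)
E
python3 fit.py
```

```text
top A [(array([ 0.4844,  0.2594,  0.0273, -0.1024]), np.float64(0.0022)), (array([ 0.4844,  0.2594,  0.0273, -0.1024]), np.float64(0.0022))]
top B [(array([ 0.5556, -0.0099,  0.0276, -0.2934]), np.float64(0.0021)), (array([ 0.5556, -0.0099,  0.0276, -0.2934]), np.float64(0.0021))]
top rack [ 4.996e-01 -2.581e-01  1.787e-01 -4.000e-04  9.000e-04 -3.000e-04
 -5.000e-04 -2.000e-04] 0.002562974138227073
top rack [ 4.992e-01 -2.581e-01  1.960e-01 -4.000e-04  6.000e-04 -9.000e-04
  5.000e-04 -2.000e-04] 0.0025654828355568394
top rack [ 4.992e-01 -2.581e-01  1.960e-01 -4.000e-04  6.000e-04 -9.000e-04
  5.000e-04 -2.000e-04] 0.0025654828359066278
side A [(array([ 0.4834,  0.2585,  0.0277, -0.1208]), np.float64(0.0017)), (array([ 0.4834,  0.2585,  0.0277, -0.1208]), np.float64(0.0017))]
side B [(array([ 0.5555, -0.0119,  0.0281, -0.2841]), np.float64(0.0015)), (array([ 0.5555, -0.0119,  0.0281, -0.2841]), np.float64(0.0015))]
side rack [ 0.4981 -0.2601  0.1976  0.0005  0.0005 -0.0013  0.0008 -0.    ] 0.0030818420682086935
side rack [ 0.4981 -0.2601  0.1976  0.0005  0.0005 -0.0013  0.0008 -0.    ] 0.0030818420539270902
side rack [ 0.4981 -0.2601  0.1976  0.0005  0.0005 -0.0013  0.0008 -0.    ] 0.003081841449427733
```

```bash
cat > w.py <<'E'
from h import *
import sys
# targets: tcp x,y,z(mm), axis angle
T={"A":(483.9,259,14,-.11),"B":(555.5,-11,14,-.289),"T1":(494.9,-239.4,48.5,.197),"T2":(498.8,-259,83,.197)}
def go(name,over=None):
    s=read_state(); p=s["tool_pos"]*1e3; M=R.from_rotvec(s["tcp_rot"]).as_matrix()
    t=over or T[name]; ja=np.arctan2(M[1,1],M[0,1]); d=(t[3]-ja+np.pi/2)%np.pi-np.pi/2
    print("t",round(s["time"],2),"pos",p.round(1),"xaxis",M[:,0].round(3),"jaw",round(ja,3),"d",(np.array(t[:3])-p).round(1),"spin",round(d,3),"F",s["wrist_force"].round(1),"w",round(s["width"],3),"q",s["q"].round(2))
if __name__=="__main__": go(sys.argv[1])
E
python3 w.py A
```

```text
t 0.1 pos [162.7 654.4 230.1] xaxis [-0.001 -0.002 -1.   ] jaw 1.327 d [ 321.2 -395.4 -216.1] spin -1.437 F [ 0.1 -0.1  0.2] w 0.996 q [ 1.29  0.26  1.61  0.    1.27 -0.04]
```

```bash
python3 -m creep '[[0,[24,-30,-5],-0.1],[0,[24,-30,-5],-0.1],[0,[24,-30,-5],-0.1],[0,[24,-30,-5],-0.1],[0,[24,-30,-5],-0.1],[0,[24,-30,-5],-0.1],[0,[24,-30,-5],-0.1],[0,[24,-30,-5],-0.1]]' 60; python3 w.py A
```

```text
time: 0.77
tool_pos: [0.3555, 0.4132, 0.1907]
tcp_rot: [0.816, 1.412, -0.817]
wrist_force: [0.5, -0.8, 0.1]
width: 0.998
t 0.77 pos [355.5 413.2 190.7] xaxis [-0. -0. -1.] jaw 0.522 d [ 128.4 -154.2 -176.7] spin -0.632 F [ 0.5 -0.8  0.1] w 0.998 q [ 0.81  0.05  1.93 -0.    1.17  0.29]
```

```bash
python3 -m creep '[[0,[20,-24,-10],-0.1],[0,[20,-24,-10],-0.1],[0,[20,-24,-10],-0.1],[0,[20,-24,-10],-0.1],[0,[20,-24,-10],-0.1],[0,[20,-24,-10],-0.1],[0,[8,-10,-10],-0.03],[0,[0,0,-5],0]]'; python3 w.py A
```

```text
time: 1.43
tool_pos: [0.4835, 0.2585, 0.1145]
tcp_rot: [1.285, 1.157, -1.289]
wrist_force: [-0.1, -0.1, -0.2]
width: 0.999
t 1.43 pos [483.5 258.5 114.5] xaxis [-0.002 -0.001 -1.   ] jaw -0.107 d [   0.4    0.5 -100.5] spin -0.003 F [-0.1 -0.1 -0.2] w 0.999 q [ 0.45  0.13  1.99 -0.    1.02  0.55]
```

```bash
python3 -m creep '[[0,[0,0,-16],0],[0,[0,0,-16],0],[0,[0,0,-16],0],[0,[0,0,-16],0],[0,[0,0,-14],0],[0,[0,0,-12],0],[0,[0,0,-8],0],[0,[0,0,-2],0]]'; python3 w.py A
python3 - <<'E'
from h import *
im,d=read_camera("side"); cv2.imwrite("pics/g1.png",cv2.resize(im[100:260,100:300],None,fx=3,fy=3))
im,d=read_camera("top"); cv2.imwrite("pics/g1t.png",cv2.resize(im[150:270,100:250],None,fx=4,fy=4))
E
```

```text
time: 2.1
tool_pos: [0.4813, 0.2611, 0.0145]
tcp_rot: [1.281, 1.161, -1.286]
wrist_force: [0.6, -0.2, -0.1]
width: 1.002
t 2.1 pos [481.3 261.1  14.5] xaxis [-0.003 -0.001 -1.   ] jaw -0.102 d [ 2.6 -2.1 -0.5] spin -0.008 F [ 0.6 -0.2 -0.1] w 1.002 q [0.45 0.26 2.05 0.   0.83 0.55]
```

View pics/g1.png

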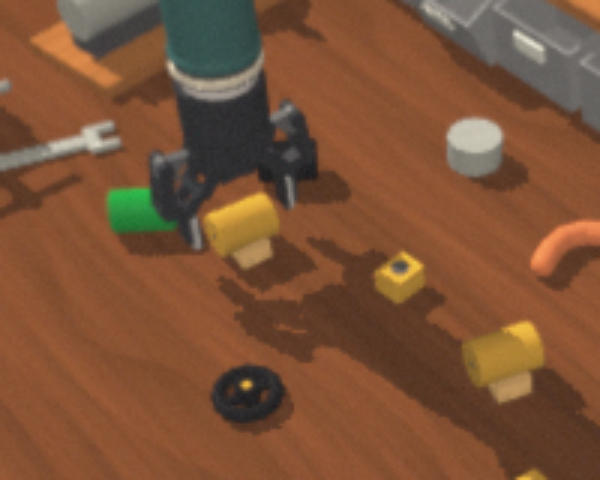

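The slug is between the open jaws, and the green look-alike at about (140,210) in the crop is clear. I'll nudge the pose and close.

```bash
python3 -m creep '[[0,[2,-2,-2],0],[0,[0,0,-2],0],[0,[0,0,0],0],[90,[0,0,0],0],[130,[0,0,0],0],[170,[0,0,0],0],[200,[0,0,0],0],[255,[0,0,0],0]]' 60; python3 w.py A
```

```text
time: 2.87
tool_pos: [0.485, 0.2591, 0.0128]
tcp_rot: [1.285, 1.159, -1.285]
wrist_force: [-2.1, -0.4, 3.5]
width: 0.647
t 2.87 pos [485.  259.1  12.8] xaxis [ 0.  0. -1.] jaw -0.103 d [-1.1 -0.1  1.2] spin -0.007 F [-2.1 -0.4  3.5] w 0.647 q [0.45 0.27 2.05 0.   0.82 0.55]
```

```bash
python3 -m creep '[[255,[0,0,0],0],[255,[0,0,0],0],[255,[0,0,4],0],[255,[0,0,10],0],[255,[0,0,18],0],[255,[0,0,25],0],[255,[0,0,25],0],[255,[0,0,25],0]]' 60; python3 -m creep '[[255,[0,0,25],0],[255,[0,0,20],0],[255,[0,0,10],0],[255,[0,0,0],0],[255,[0,0,0],0],[255,[0,0,0],0],[255,[0,0,0],0],[255,[0,0,0],0]]';python3 w.py T1
python3 - <<'E'
from fit import *
z=read_state()["tool_pos"]
for n in("side","top"):
    im,d=read_camera(n)
    if n=="side": cv2.imwrite("pics/l1.png",cv2.resize(im[60:260,100:300],None,fx=3,fy=3))
    P=cloud(n,d); hsv=cv2.cvtColor(im,cv2.COLOR_BGR2HSV)
    q=P[(np.linalg.norm(P-z-[0,0,.018],axis=2)<.045)&(hsv[...,1]>110)&(hsv[...,0]>12)&(hsv[...,0]<32)]
    print(n,len(q)); 
    if len(q)>30:
        x,e=fitcyl(q,z+[0,0,.018],-.1); print(x.round(4),e, "slug-tcp",((x[:3]-z)*1e3).round(1))
E
```

```text
time: 3.53
tool_pos: [0.4839, 0.2584, 0.1195]
tcp_rot: [1.283, 1.159, -1.287]
wrist_force: [-0.5, -0.1, -5.8]
width: 0.646
time: 4.2
tool_pos: [0.4838, 0.2585, 0.1722]
tcp_rot: [1.282, 1.16, -1.288]
wrist_force: [-0.2, 0.4, -6.2]
width: 0.648
t 4.2 pos [483.8 258.5 172.2] xaxis [-0.003 -0.002 -1.   ] jaw -0.103 d [  11.1 -497.9 -123.7] spin 0.3 F [-0.2  0.4 -6.2] w 0.648 q [ 0.45  0.07  1.94 -0.    1.13  0.55]
side 369
[ 0.4853  0.2578  0.1873 -0.1031] 0.0016514963485088408 slug-tcp [ 1.5 -0.6 15.1]
top 24
```

View pics/l1.png

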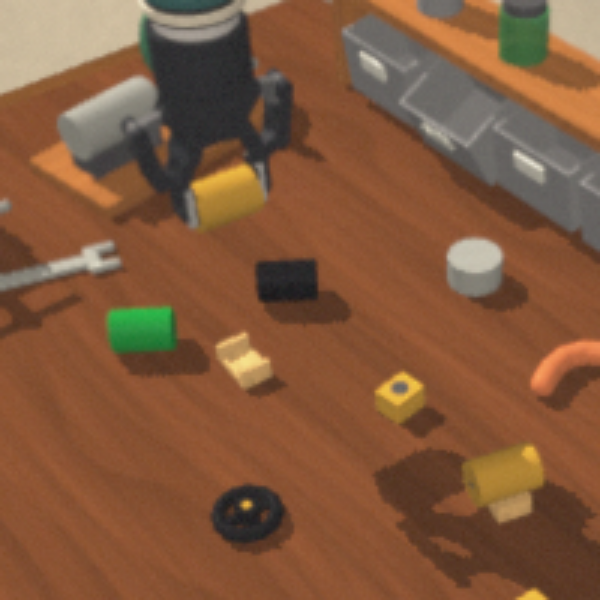

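The slug hangs level between the pads, at about (228,195) in the crop, and cradle A is empty at (243,360). Next I'll move it over the rack.

```bash
python3 -m creep '[[255,[0,-10,0],0.02],[255,[1,-20,0],0.02],[255,[1,-28,0],0.02],[255,[1,-30,0],0.02],[255,[0,-30,0],0.02],[255,[1,-30,0],0.02],[255,[0,-30,0],0.02],[255,[1,-30,0],0.02]]' && python3 -m creep '[[255,[0,-30,0],0.02],[255,[1,-30,0],0.02],[255,[1,-30,0],0.02],[255,[1,-30,0],0.02],[255,[0,-30,0],0.02],[255,[1,-30,0],0],[255,[1,-30,0],0],[255,[0,-30,0],0]]' && python3 -m creep '[[255,[1,-25,0],0.02],[255,[0,-15,0],0.02],[255,[0,-8,0],0],[255,[0,-2,0],0],[255,[0,0,-10],0],[255,[0,0,-15],0],[255,[0,0,-10],0],[255,[0,0,0],0]]'; python3 w.py T1
```

```text
time: 4.97
tool_pos: [0.4895, 0.0497, 0.174]
tcp_rot: [1.166, 1.237, -1.167]
wrist_force: [-0.1, 0.1, -5.0]
width: 0.645
time: 5.63
tool_pos: [0.4948, -0.1905, 0.174]
tcp_rot: [1.093, 1.279, -1.093]
wrist_force: [0.9, 0.9, -5.2]
width: 0.644
time: 6.3
tool_pos: [0.4935, -0.2364, 0.1355]
tcp_rot: [1.062, 1.303, -1.064]
wrist_force: [-0.2, 1.0, -5.2]
width: 0.646
t 6.3 pos [ 493.5 -236.4  135.5] xaxis [-0.006  0.004 -1.   ] jaw 0.198 d [  1.4  -3.  -87. ] spin -0.001 F [-0.2  1.  -5.2] w 0.646 q [-0.49  0.11  1.97  0.    1.07 -0.69]
```

```bash
cat > rel.py <<'E'
from fit import *
import sys
th=.197;u=np.array([np.cos(th),np.sin(th)]);v=np.array([-u[1],u[0]])
def rel(tag,zoff=.0151):
    s=read_state(); z=s["tool_pos"]
    for n,rk in(("side",(.4981,-.2601)),("top",(.4994,-.2581))):
        im,d=read_camera(n); np.savez(f"{n}_{tag}.npz",im=im,d=d)
        if n=="side": cv2.imwrite(f"pics/{tag}.png",cv2.resize(im[180:360,230:420],None,fx=4,fy=4)[:600])
        P=cloud(n,d); hsv=cv2.cvtColor(im,cv2.COLOR_BGR2HSV)
        q=P[(np.linalg.norm(P-z-[0,0,zoff],axis=2)<.042)&(P[...,2]>z[2]+zoff-.016)&(hsv[...,1]>110)&(hsv[...,0]>12)&(hsv[...,0]<32)]
        if len(q)>40:
            x,e=fitcyl(q,z+[0,0,zoff],th); d=x[:2]-rk
            print(n,len(q),x.round(4),round(e,4),"rack frame x,y mm",(d@u*1e3).round(1),(d@v*1e3).round(1),"z",(x[2]*1e3).round(1),"slug-tcp",((x[:3]-z)*1e3).round(1))
        else: print(n,len(q))
    print(s["time"],z.round(4))
if __name__=="__main__": rel(sys.argv[1])
E
python3 rel.py p1
```

```text
side 289 [ 0.4943 -0.2359  0.1511  0.2005] 0.0011 rack frame x,y mm 1.0 24.4 z 151.1 slug-tcp [ 0.8  0.5 15.6]
top 23
6.3 [ 0.4935 -0.2364  0.1355]
```

View pics/p1.png

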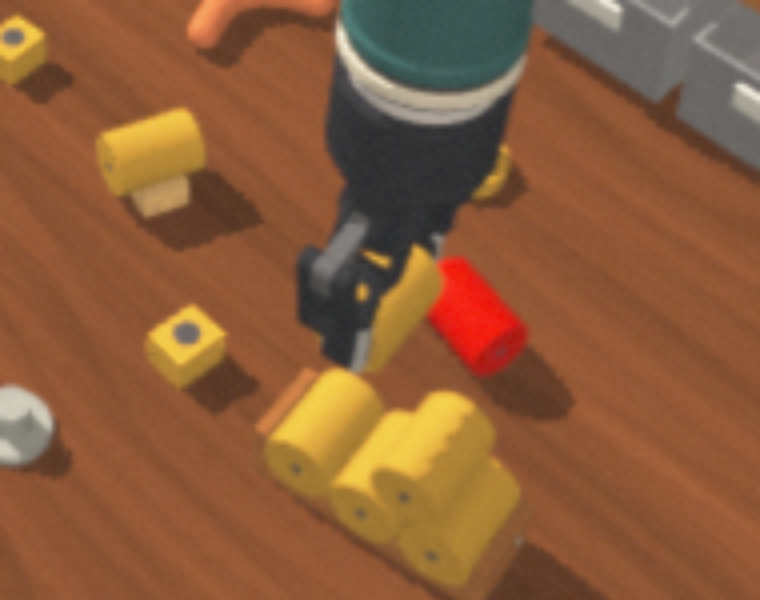

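```bash
python3 -m creep '[[255,[0.5,-4,0],0],[255,[0,0,-8],0],[255,[0,0,-14],0],[255,[0,0,-16],0],[255,[0,0,-14],0],[255,[0,0,-8],0],[255,[0,0,-4],0],[255,[0,0,0],0]]'; python3 w.py T1; python3 rel.py p2
```

```text
time: 7.07
tool_pos: [0.496, -0.2428, 0.0744]
tcp_rot: [1.063, 1.297, -1.063]
wrist_force: [0.0, -0.6, -4.1]
width: 0.646
t 7.07 pos [ 496.  -242.8   74.4] xaxis [-0.001  0.001 -1.   ] jaw 0.197 d [ -1.1   3.4 -25.9] spin 0.0 F [ 0.  -0.6 -4.1] w 0.646 q [-0.5   0.18  2.01 -0.    0.95 -0.7 ]
side 454 [ 0.4981 -0.2515  0.0855  0.2817] 0.0034 rack frame x,y mm 1.7 8.4 z 85.5 slug-tcp [ 2.1 -8.8 11.1]
top 5
7.0667 [ 0.496  -0.2428  0.0744]
```

View pics/p2.png

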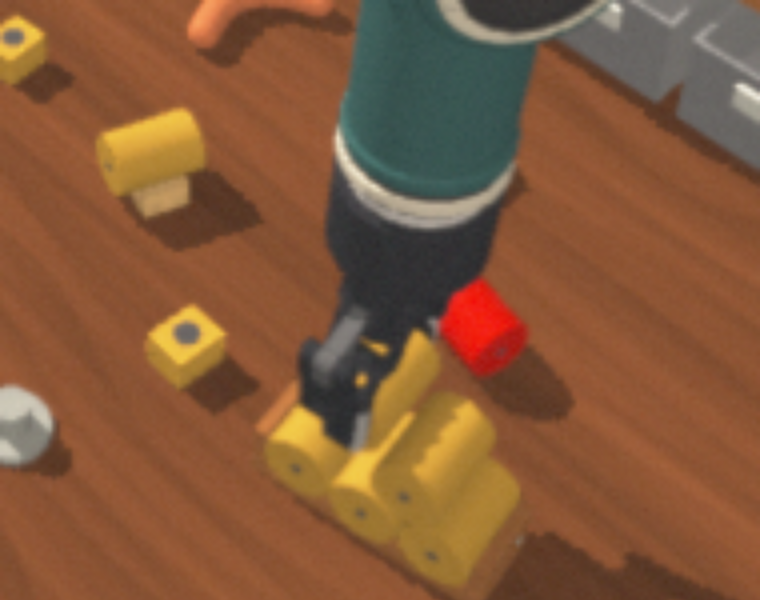

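```bash
cat > rel2.py <<'E'
from fit import *
import sys
# refit held slug, keep only points with rack-frame y>ymin, z>zmin (m)
tag,ymin,zmin,c=sys.argv[1],float(sys.argv[2]),float(sys.argv[3]),np.array(eval(sys.argv[4]))
th=.197;u=np.array([np.cos(th),np.sin(th)]);v=np.array([-u[1],u[0]])
for n,rk in(("side",(.4981,-.2601)),("top",(.4994,-.2581))):
    z=np.load(f"{n}_{tag}.npz"); P=cloud(n,z["d"]); hsv=cv2.cvtColor(z["im"],cv2.COLOR_BGR2HSV)
    y=(P[...,:2]-rk)@v; c0=np.array([*(np.array(rk)+u*c[0]+v*c[1]),c[2]])
    q=P[(np.linalg.norm(P-c0,axis=2)<.042)&(y>ymin)&(P[...,2]>zmin)&(hsv[...,1]>110)&(hsv[...,0]>12)&(hsv[...,0]<32)]
    if len(q)<30: print(n,len(q)); continue
    x,e=fitcyl(q,c0,th); d=x[:2]-rk
    print(n,len(q),"e",round(e,4),"th",x[3].round(3),"rack x,y,z mm",(d@u*1e3).round(1),(d@v*1e3).round(1),(x[2]*1e3).round(1))
E
python3 rel2.py p2 0.006 0.06 '(0,.02,.09)'; python3 rel2.py p2 0.003 0.07 '(0,.018,.09)'
```

```text
side 90 e 0.0021 th 0.217 rack x,y,z mm -1.2 18.0 90.3
top 5
side 142 e 0.0017 th 0.195 rack x,y,z mm 0.7 18.4 90.5
top 5
```

```bash
python3 -m creep '[[255,[-0.5,2.5,0],0],[255,[0,0,-4],0],[255,[0,0,-6],0],[255,[0,0,-6],0],[255,[0,0,-4],0],[255,[0,0,-2],0],[255,[0,0,0],0],[255,[0,0,0],0]]'; python3 w.py T1; python3 rel.py p3; python3 rel2.py p3 0.004 0.055 '(0,.02,.067)'
```

```text
time: 7.83
tool_pos: [0.4957, -0.2403, 0.0529]
tcp_rot: [1.063, 1.297, -1.063]
wrist_force: [-0.3, -0.7, -5.5]
width: 0.645
t 7.83 pos [ 495.7 -240.3   52.9] xaxis [-0.001  0.    -1.   ] jaw 0.197 d [-0.8  0.9 -4.4] spin 0.0 F [-0.3 -0.7 -5.5] w 0.645 q [-0.5   0.21  2.03  0.    0.9  -0.69]
side 419 [ 0.4962 -0.2491  0.0654  0.3185] 0.0036 rack frame x,y mm 0.3 11.1 z 65.4 slug-tcp [ 0.5 -8.8 12.5]
top 3
7.8333 [ 0.4957 -0.2403  0.0529]
side 163 e 0.0016 th 0.229 rack x,y,z mm 1.5 21.3 69.4
top 3
```

View pics/p3.png

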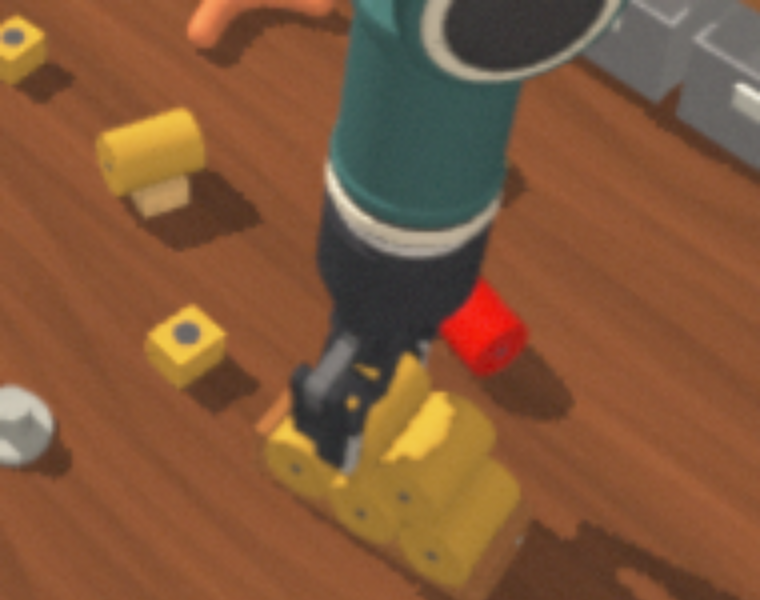

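The slug is 5–6 mm above its seat at rack y ≈ 20–21 mm, and nothing is touching. Lowering it the rest of the way.

```bash
python3 -m creep '[[255,[-0.5,0,-1],0],[255,[0,0,-1],0],[255,[0,0,-1],0],[255,[0,0,-1],0],[255,[0,0,0],0],[255,[0,0,0],0],[255,[0,0,0],0],[255,[0,0,0],0]]'; python3 w.py T1
```

```text
time: 8.6
tool_pos: [0.4953, -0.2404, 0.0492]
tcp_rot: [1.063, 1.296, -1.063]
wrist_force: [0.0, 0.6, -5.7]
width: 0.648
t 8.6 pos [ 495.3 -240.4   49.2] xaxis [-0.  0. -1.] jaw 0.197 d [-0.4  1.  -0.7] spin -0.0 F [ 0.   0.6 -5.7] w 0.648 q [-0.5   0.21  2.03  0.    0.9  -0.69]
```

```bash
python3 -m creep '[[255,[0,0,-1],0],[255,[0,0,-0.5],0],[255,[0,0,0],0],[255,[0,0,0],0],[255,[0,0,0],0],[255,[0,0,0],0],[255,[0,0,0],0],[255,[0,0,0],0]]'; python3 w.py T1
```

```text
time: 9.27
tool_pos: [0.4954, -0.2404, 0.0477]
tcp_rot: [1.063, 1.296, -1.063]
wrist_force: [1.8, 1.6, -6.1]
width: 0.643
t 9.27 pos [ 495.4 -240.4   47.7] xaxis [-0.  0. -1.] jaw 0.197 d [-0.5  1.   0.8] spin 0.0 F [ 1.8  1.6 -6.1] w 0.643 q [-0.5   0.22  2.03  0.    0.89 -0.69]
```

```bash
python3 -m creep '[[255,[0,0,-1],0],[255,[0,0,-0.5],0],[255,[0,0,0],0],[255,[0,0,0],0],[255,[0,0,0],0],[255,[0,0,0],0],[255,[0,0,0],0],[255,[0,0,0],0]]'; python3 w.py T1
```

```text
time: 9.93
tool_pos: [0.4955, -0.2403, 0.0475]
tcp_rot: [1.063, 1.296, -1.063]
wrist_force: [-2.4, 3.8, 3.4]
width: 0.644
t 9.93 pos [ 495.5 -240.3   47.5] xaxis [-0.  0. -1.] jaw 0.197 d [-0.6  0.9  1. ] spin 0.0 F [-2.4  3.8  3.4] w 0.644 q [-0.5   0.22  2.03  0.    0.89 -0.69]
```

Contact at exactly the seat height, with the force flipping to +3 N. Releasing gently.

```bash
python3 -m creep '[[255,[0,0,0],0],[255,[0,0,0],0],[92,[0,0,0],0],[88,[0,0,0],0],[84,[0,0,0],0],[78,[0,0,0],0],[70,[0,0,0],0],[60,[0,0,0],0]]' 20; python3 w.py T1; python3 -m creep '[[40,[0,0,0],0],[30,[0,0,0],0],[30,[0,0,0],0],[30,[0,0,0],0],[30,[0,0,4],0],[30,[0,0,8],0],[30,[0,0,14],0],[30,[0,0,16],0]]'; python3 w.py T1
```

```text
time: 10.6
tool_pos: [0.4963, -0.2412, 0.0469]
tcp_rot: [1.063, 1.294, -1.062]
wrist_force: [-0.0, 0.1, 0.4]
width: 0.76
t 10.6 pos [ 496.3 -241.2   46.9] xaxis [ 0.002 -0.001 -1.   ] jaw 0.197 d [-1.4  1.8  1.6] spin 0.0 F [-0.   0.1  0.4] w 0.76 q [-0.5   0.22  2.03 -0.    0.89 -0.69]
time: 11.27
tool_pos: [0.4948, -0.2401, 0.0885]
tcp_rot: [1.063, 1.298, -1.063]
wrist_force: [0.4, -0.8, -0.1]
width: 0.884
t 11.27 pos [ 494.8 -240.1   88.5] xaxis [-0.001  0.001 -1.   ] jaw 0.197 d [  0.1   0.7 -40. ] spin -0.0 F [ 0.4 -0.8 -0.1] w 0.884 q [-0.5   0.16  2.01 -0.    0.97 -0.69]
```

```bash
python3 -m creep '[[0,[0,0,25],0],[0,[0,0,25],0],[0,[5,20,20],-0.05],[0,[7,28,5],-0.06],[0,[7,28,0],-0.06],[0,[7,28,0],-0.06],[0,[7,28,0],-0.06],[0,[7,28,0],-0.06]]';  python3 -m creep '[[0,[8,28,0],-0.06],[0,[7,24,0],-0.05],[0,[4,12,-10],-0.026],[0,[2,5,-15],0],[0,[0,0,-15],0],[0,[0,0,-10],0],[0,[0,0,0],0],[0,[0,0,0],0]]'; python3 w.py B
cat > rk.py <<'E'
from fit import *
import sys
tag=sys.argv[1]; nsl=int(sys.argv[2])
for n in("top","side"):
    im,d=read_camera(n); np.savez(f"{n}_{tag}.npz",im=im,d=d); P=cloud(n,d)
    cv2.imwrite(f"pics/{tag}_{n}.png",cv2.resize(im[165:240,310:400] if n=="top" else im[210:340,270:390],None,fx=4,fy=4,interpolation=cv2.INTER_CUBIC))
    q=P[(abs(P[...,0]-.5)<.08)&(P[...,1]<-.155)&(P[...,1]>-.36)&(P[...,2]>.02)&(P[...,2]<.13)&(P[...,0]<.56)]
    ys=[-.04,0,.04,-.02,.02,0][:nsl]; zs=[.028,.028,.028,.0625,.0625,.097][:nsl]
    rk=((.4994,-.2581),(.4981,-.2601))[n=="side"]
    # per-slug free x,y,(z for upper),th
    def cs(p):
        th=p[2];u=np.array([np.cos(th),np.sin(th)]);v=np.array([-u[1],u[0]]);out=[]
        for i in range(nsl):
            dx,dy,dz,dt=p[4+4*i:8+4*i]
            out.append((np.array([*(np.array(p[:2])+v*(ys[i]+dy)+u*dx),zs[i]+p[3]+dz]),th+dt))
        return out
    def f(p):
        s=np.array([sdf(q,c,t) for c,t in cs(p)]); return np.r_[s[np.argmin(abs(s),0),np.arange(len(q))],p[4:]*np.tile([.3,.3,.3,.01],nsl)]
    p0=np.zeros(4+4*nsl);p0[:3]=[*rk,.197]
    r=least_squares(f,p0,loss="soft_l1",f_scale=.002)
    print(n,r.x[:4].round(4),round(r.cost,5)); 
    for nm,x in zip(["b0","b1","b2","seated","L1","L2"],r.x[4:].reshape(-1,4)): print("  ",nm,"dx dy dz mm",(x[:3]*1e3).round(1),"dth",x[3].round(3))
E
python3 rk.py r1 5
```

```text
time: 11.93
tool_pos: [0.5359, -0.0793, 0.1645]
tcp_rot: [1.324, 1.13, -1.322]
wrist_force: [0.9, -0.0, -0.9]
width: 1.001
time: 12.6
tool_pos: [0.5559, -0.0116, 0.1131]
tcp_rot: [1.418, 1.059, -1.42]
wrist_force: [0.1, 0.5, 0.7]
width: 0.997
t 12.6 pos [555.9 -11.6 113.1] xaxis [-0.001  0.    -1.   ] jaw -0.289 d [ -0.4   0.6 -99.1] spin 0.0 F [0.1 0.5 0.7] w 0.997 q [-0.07  0.15  1.98 -0.    1.02  0.22]
top [ 0.5    -0.2584  0.1877 -0.0017] 0.00207
   b0 dx dy dz mm [ 1.  -4.5 -1.4] dth 0.055
   b1 dx dy dz mm [-1.3 -0.5 -0.6] dth -0.037
   b2 dx dy dz mm [-0.2  4.9 -0.1] dth -0.042
   seated dx dy dz mm [-0.6 -0.   1.4] dth 0.02
   L1 dx dy dz mm [1.1 0.3 0.7] dth -0.011
side [ 4.986e-01 -2.597e-01  1.921e-01 -3.000e-04] 0.00204
   b0 dx dy dz mm [ 0.1 -5.9 -1.2] dth -0.01
   b1 dx dy dz mm [-1.7  0.9  0.7] dth 0.037
   b2 dx dy dz mm [ 0.   4.7 -1. ] dth 0.009
   seated dx dy dz mm [-0.4 -0.8  0.9] dth -0.003
   L1 dx dy dz mm [2.  0.5 0.5] dth 0.004
```

View pics/r1_side.png

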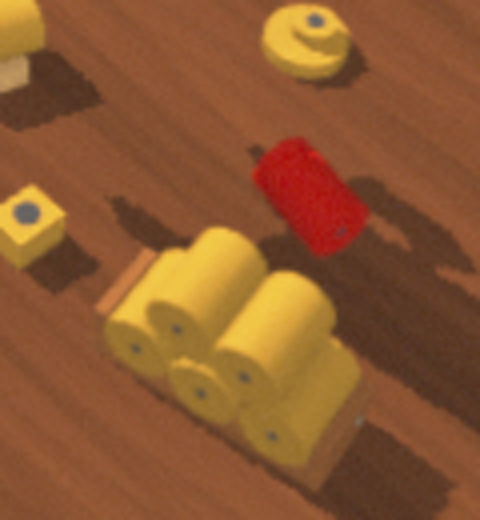

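View pics/r1_top.png

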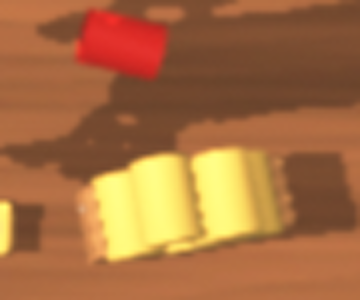

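The first slug is saddled: rack z is right, y is off by less than 1 mm and x by about 1.5 mm. The rest of the pyramid is unmoved. Now slug B.

```bash
python3 -m creep '[[0,[0,0,-16],0],[0,[0,0,-16],0],[0,[0,0,-16],0],[0,[0,0,-16],0],[0,[0,0,-14],0],[0,[0,0,-12],0],[0,[0,0,-8],0],[0,[0,0,-2],0]]'; python3 w.py B
python3 - <<'E'
from h import *
im,d=read_camera("side"); cv2.imwrite("pics/g2.png",cv2.resize(im[130:280,190:340],None,fx=4,fy=4))
E
```

```text
time: 13.37
tool_pos: [0.5559, -0.0116, 0.0124]
tcp_rot: [1.418, 1.059, -1.42]
wrist_force: [-0.7, 0.4, -0.9]
width: 1.0
t 13.37 pos [555.9 -11.6  12.4] xaxis [-0.001  0.    -1.   ] jaw -0.289 d [-0.4  0.6  1.6] spin 0.0 F [-0.7  0.4 -0.9] w 1.0 q [-0.07  0.28  2.04  0.    0.83  0.22]
```

View pics/g2.png

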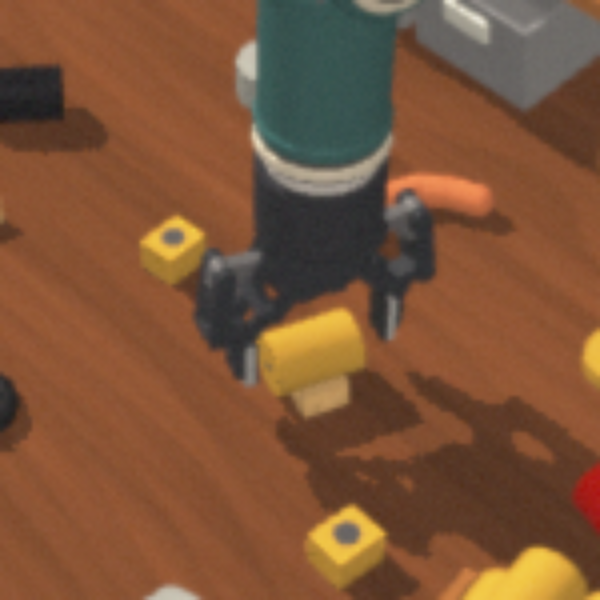

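Slug B sits between the pads at about (312,350) in the crop. Closing and lifting.

```bash
python3 -m creep '[[0,[-1,0,-0.5],0],[40,[0,0,0],0],[80,[0,0,0],0],[100,[0,0,0],0],[130,[0,0,0],0],[170,[0,0,0],0],[220,[0,0,0],0],[255,[0,0,0],0]]' 60; python3 -m creep '[[255,[0,0,0],0],[255,[0,0,0],0],[255,[0,0,4],0],[255,[0,0,10],0],[255,[0,0,18],0],[255,[0,0,25],0],[255,[0,0,25],0],[255,[0,0,25],0]]' 60; python3 -m creep '[[255,[0,0,25],0],[255,[0,0,20],0],[255,[0,0,10],0],[255,[0,0,0],0],[255,[0,0,0],0],[255,[-2,-10,0],0.03],[255,[-4,-18,0],0.05],[255,[-6,-24,0],0.06]]';python3 w.py T2
```

```text
time: 14.08
tool_pos: [0.5562, -0.0115, 0.0138]
tcp_rot: [1.42, 1.057, -1.418]
wrist_force: [-1.6, 0.3, 7.4]
width: 0.648
time: 14.75
tool_pos: [0.5541, -0.0114, 0.12]
tcp_rot: [1.417, 1.06, -1.421]
wrist_force: [0.7, -0.2, -4.5]
width: 0.646
time: 15.42
tool_pos: [0.5417, -0.0625, 0.1718]
tcp_rot: [1.313, 1.142, -1.318]
wrist_force: [0.8, 0.0, -5.4]
width: 0.65
t 15.42 pos [541.7 -62.5 171.8] xaxis [-0.005  0.001 -1.   ] jaw -0.144 d [ -42.9 -196.5  -88.8] spin 0.341 F [ 0.8  0.  -5.4] w 0.65 q [-0.16  0.07  1.94  0.    1.13 -0.02]
```

```bash
python3 -m creep '[[255,[-6,-26,0],0.06],[255,[-6,-26,0],0.06],[255,[-6,-26,0],0.06],[255,[-6,-26,0],0.06],[255,[-6,-26,0],0.05],[255,[-5,-26,0],0.04],[255,[-4,-20,0],0.01],[255,[-3,-12,0],0]]'; python3 -m creep '[[255,[-1,-6,0],0],[255,[0,-2,0],0],[255,[0,0,-8],0],[255,[0,0,-10],0],[255,[0,0,-6],0],[255,[0,0,0],0],[255,[0,0,0],0],[255,[0,0,0],0]]'; python3 w.py T2; python3 rel.py s1; python3 rel2.py s1 -0.1 .13 '(0,0,.163)'
```

```text
time: 16.08
tool_pos: [0.4993, -0.2528, 0.1719]
tcp_rot: [1.068, 1.297, -1.07]
wrist_force: [-0.1, -0.3, -5.8]
width: 0.641
time: 16.75
tool_pos: [0.5006, -0.2589, 0.1507]
tcp_rot: [1.067, 1.294, -1.067]
wrist_force: [-0.1, 0.3, -4.8]
width: 0.64
t 16.75 pos [ 500.6 -258.9  150.7] xaxis [-0.  0. -1.] jaw 0.192 d [ -1.8  -0.1 -67.7] spin 0.005 F [-0.1  0.3 -4.8] w 0.64 q [-0.52  0.12  1.93  0.    1.09 -0.71]
side 317 [ 0.501  -0.2594  0.165   0.1772] 0.0014 rack frame x,y mm 3.0 0.1 z 165.0 slug-tcp [ 0.4 -0.5 14.3]
top 15
16.75 [ 0.5006 -0.2589  0.1507]
side 318 e 0.0014 th 0.18 rack x,y,z mm 2.8 0.1 165.0
top 15
```

View pics/s1.png

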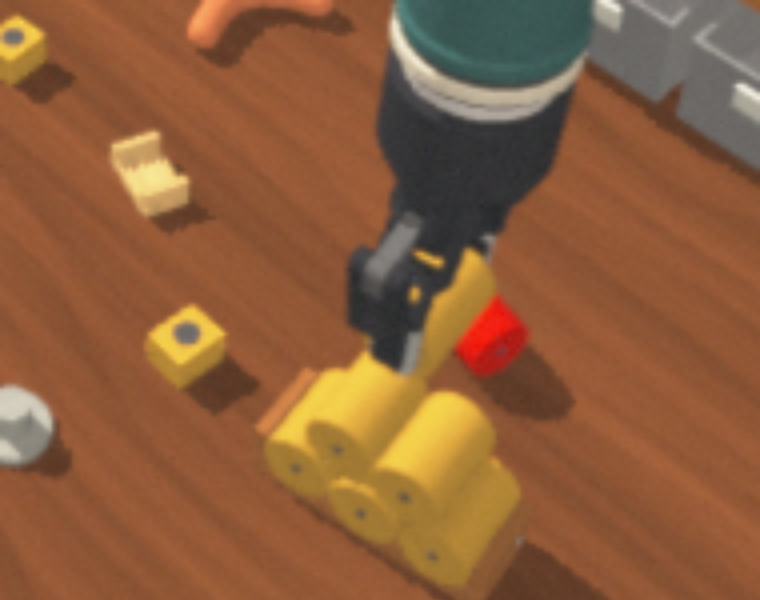

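```bash
python3 -m creep '[[255,[-2.2,-0.4,0],0.006],[255,[0,0,-8],0],[255,[0,0,-12],0],[255,[0,0,-14],0],[255,[0,0,-12],0],[255,[0,0,-8],0],[255,[0,0,-5],0],[255,[0,0,-2],0]]';python3 -m creep '[[255,[0,0,0],0],[255,[0,0,0],0],[255,[0,0,0],0],[255,[0,0,0],0],[255,[0,0,0],0],[255,[0,0,0],0],[255,[0,0,0],0],[255,[0,0,0],0]]'; python3 w.py T2; python3 rel.py s2;python3 rel2.py s2 -0.1 .09 '(0,0,.103)'
```

```text
time: 17.52
tool_pos: [0.4974, -0.2594, 0.0881]
tcp_rot: [1.063, 1.298, -1.064]
wrist_force: [0.1, -0.3, -4.8]
width: 0.644
time: 18.18
tool_pos: [0.4983, -0.2599, 0.0899]
tcp_rot: [1.063, 1.296, -1.063]
wrist_force: [0.3, -0.2, -5.9]
width: 0.645
t 18.18 pos [ 498.3 -259.9   89.9] xaxis [ 0. -0. -1.] jaw 0.197 d [ 0.5  0.9 -6.9] spin 0.0 F [ 0.3 -0.2 -5.9] w 0.645 q [-0.53  0.18  1.98 -0.    0.98 -0.72]
side 296 [ 0.4992 -0.2609  0.1045  0.1951] 0.0014 rack frame x,y mm 0.9 -1.0 z 104.5 slug-tcp [ 0.9 -1.  14.5]
top 11
18.1833 [ 0.4983 -0.2599  0.0899]
side 296 e 0.0014 th 0.195 rack x,y,z mm 0.9 -1.0 104.5
top 11
```

View pics/s2.png

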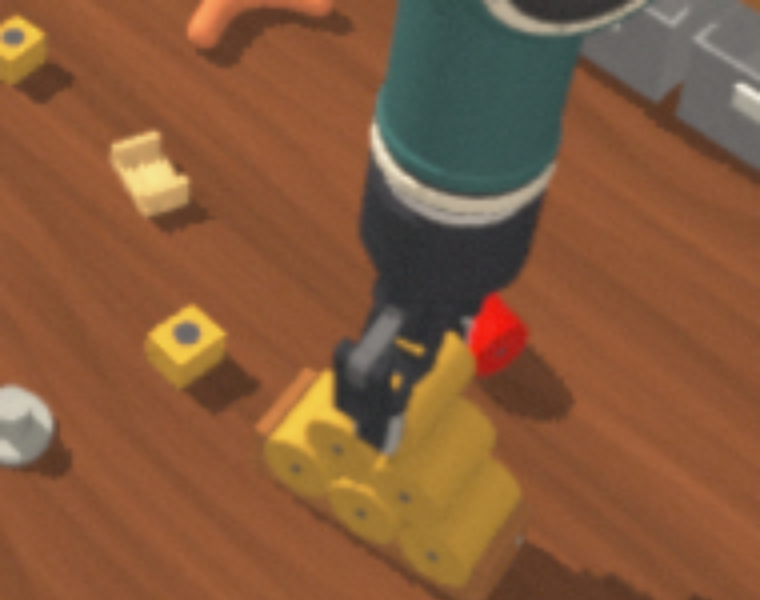

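The top slug hangs 7 mm above its gap, within about 1 mm of the target in x and y. Small trim and lower.

```bash
python3 -m creep '[[255,[-0.7,1,-1],0],[255,[0,0,-1.5],0],[255,[0,0,-1.5],0],[255,[0,0,-1],0],[255,[0,0,-0.5],0],[255,[0,0,0],0],[255,[0,0,0],0],[255,[0,0,0],0]]'; python3 w.py T2;python3 -m creep '[[255,[0,0,-0.5],0],[255,[0,0,-0.5],0],[255,[0,0,-0.5],0],[255,[0,0,0],0],[255,[0,0,0],0],[255,[0,0,0],0],[255,[0,0,0],0],[255,[0,0,0],0]]'; python3 w.py T2
```

```text
time: 18.95
tool_pos: [0.4976, -0.2589, 0.0843]
tcp_rot: [1.063, 1.296, -1.063]
wrist_force: [-0.4, -0.1, -6.0]
width: 0.649
t 18.95 pos [ 497.6 -258.9   84.3] xaxis [ 0. -0. -1.] jaw 0.197 d [ 1.2 -0.1 -1.3] spin 0.0 F [-0.4 -0.1 -6. ] w 0.649 q [-0.52  0.19  1.99  0.    0.97 -0.72]
time: 19.62
tool_pos: [0.4977, -0.259, 0.083]
tcp_rot: [1.063, 1.295, -1.063]
wrist_force: [-0.2, -0.7, -2.8]
width: 0.646
t 19.62 pos [ 497.7 -259.    83. ] xaxis [ 0. -0. -1.] jaw 0.197 d [1.1 0.  0. ] spin -0.0 F [-0.2 -0.7 -2.8] w 0.646 q [-0.52  0.19  1.99 -0.    0.96 -0.72]
```

```bash
python3 -m creep '[[255,[0,0,-0.5],0],[255,[0,0,-0.3],0],[255,[0,0,0],0],[255,[0,0,0],0],[255,[0,0,0],0],[255,[0,0,0],0],[255,[0,0,0],0],[255,[0,0,0],0]]'; python3 w.py T2;python3 rel.py s3;python3 rel2.py s3 -0.1 .085 '(0,0,.097)'
```

```text
time: 20.28
tool_pos: [0.4979, -0.2592, 0.0828]
tcp_rot: [1.063, 1.295, -1.063]
wrist_force: [-2.6, -1.4, 5.3]
width: 0.644
t 20.28 pos [ 497.9 -259.2   82.8] xaxis [ 0.001 -0.001 -1.   ] jaw 0.197 d [0.9 0.2 0.2] spin -0.0 F [-2.6 -1.4  5.3] w 0.644 q [-0.52  0.19  1.99 -0.    0.96 -0.72]
side 403 [ 0.5001 -0.2633  0.0945  0.2041] 0.0024 rack frame x,y mm 1.3 -3.5 z 94.5 slug-tcp [ 2.2 -4.1 11.7]
top 20
20.2833 [ 0.4979 -0.2592  0.0828]
side 294 e 0.0015 th 0.208 rack x,y,z mm 1.1 -0.6 96.9
top 11
```

In the gap: z = 96.9 mm, and the load has transferred (+5 N). Releasing.

```bash
python3 -m creep '[[255,[0,0,0],0],[255,[0,0,0],0],[92,[0,0,0],0],[88,[0,0,0],0],[84,[0,0,0],0],[78,[0,0,0],0],[70,[0,0,0],0],[60,[0,0,0],0]]' 20; python3 w.py T2; python3 -m creep '[[40,[0,0,0],0],[30,[0,0,0],0],[30,[0,0,0],0],[30,[0,0,0],0],[30,[0,0,4],0],[30,[0,0,8],0],[30,[0,0,14],0],[30,[0,0,16],0]]'; python3 -m creep '[[0,[0,0,25],0],[0,[0,0,25],0],[0,[0,20,20],0],[0,[0,28,5],0],[0,[0,28,0],0],[0,[0,28,0],0],[0,[0,28,0],0],[0,[0,28,0],0]]'; python3 -m creep '[[0,[0,28,0],0],[0,[0,28,0],0],[0,[0,28,0],0],[0,[0,20,0],0],[0,[0,10,0],0],[0,[0,0,0],0],[0,[0,0,0],0],[0,[0,0,0],0]]'; python3 rk.py r2 6; sed 's/0.npz/_r2.npz/; s/crop0/crop2/' m.py | grep -v 't=np\|s=np' > m2.py; sed -i '/^a=/,$d' m2.py; python3 m2.py
```

```text
time: 21.05
tool_pos: [0.4975, -0.2587, 0.0816]
tcp_rot: [1.063, 1.296, -1.063]
wrist_force: [-0.1, -0.3, -0.7]
width: 0.761
t 21.05 pos [ 497.5 -258.7   81.6] xaxis [-0.  0. -1.] jaw 0.197 d [ 1.3 -0.3  1.4] spin 0.0 F [-0.1 -0.3 -0.7] w 0.761 q [-0.52  0.19  1.99  0.    0.96 -0.72]
time: 21.72
tool_pos: [0.497, -0.2585, 0.1242]
tcp_rot: [1.063, 1.298, -1.063]
wrist_force: [0.4, -0.1, 0.6]
width: 0.886
time: 22.38
tool_pos: [0.4976, -0.0977, 0.2002]
tcp_rot: [1.064, 1.294, -1.062]
wrist_force: [0.3, 0.2, 0.1]
width: 0.997
time: 23.05
tool_pos: [0.4977, 0.0142, 0.1992]
tcp_rot: [1.063, 1.295, -1.063]
wrist_force: [0.6, 0.1, 0.2]
width: 1.0
top [ 0.4998 -0.2576  0.1857 -0.0011] 0.002
   b0 dx dy dz mm [ 0.4 -5.3 -1.4] dth 0.052
   b1 dx dy dz mm [-1.2 -0.8  1. ] dth 0.002
   b2 dx dy dz mm [ 0.2  4.9 -1.2] dth -0.085
   seated dx dy dz mm [-0.4  1.   1.2] dth 0.02
   L1 dx dy dz mm [ 0.8  0.5 -0.2] dth 0.005
   L2 dx dy dz mm [ 0.3 -0.5  0.5] dth 0.016
side [ 4.986e-01 -2.599e-01  1.917e-01 -2.000e-04] 0.00216
   b0 dx dy dz mm [ 0.2 -5.3 -1.4] dth 0.002
   b1 dx dy dz mm [-1.9  0.6  
[... 1142 characters left out ...]
ax 0.0413 [ 64. 175. 142.]
side [293. 180.] 273 [0.7061 0.0505 0.0191] zmax 0.0239 [ 10. 165. 210.]
side [233. 191.] 150 [0.5549 0.1212 0.0218] zmax 0.0268 [ 19. 163. 191.]
side [347. 218.] 191 [ 0.7103 -0.1333  0.0174] zmax 0.025 [ 20. 173. 207.]
side [263. 216.] 41 [0.5595 0.0069 0.0169] zmax 0.0202 [ 18. 129. 213.]
side [182. 230.] 161 [0.3802 0.103  0.0147] zmax 0.0198 [63. 41. 59.]
side [270. 227.] 44 [ 0.548  -0.0325  0.0172] zmax 0.0206 [ 19. 126. 219.]
side [333. 288.] 3176 [ 0.5069 -0.2628  0.0605] zmax 0.1168 [ 16. 182. 168.]
side [276. 265.] 223 [ 0.4785 -0.1271  0.0223] zmax 0.0271 [ 20. 160. 196.]
side [232. 282.] 105 [ 0.3753 -0.0992  0.0241] zmax 0.0285 [ 22.  29. 174.]
desk z
```

View pics/r2_side.png

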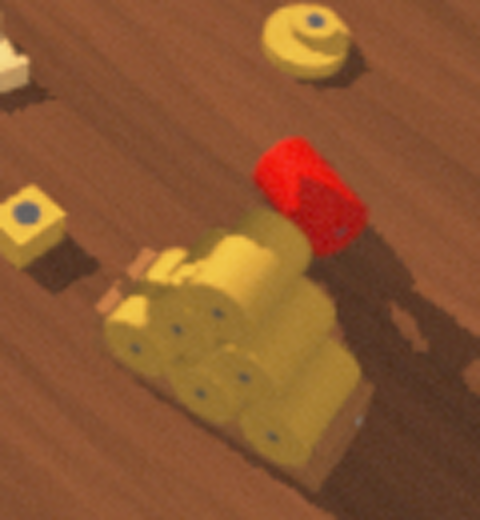

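View pics/r2_top.png

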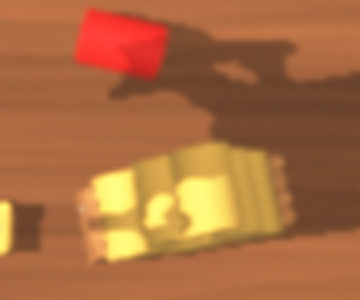

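The pyramid is complete: the top slug is at about (250,285) in the side crop, over the gap between the two second-layer slugs, and the arm's shadow lies across the rack. Every bystander visible matches its starting position; those partly hidden by the arm only appear to change. Handing in.

```bash
python3 -c "
from workcell import *
print(finish_job())"
```

```text
the job is handed in; nothing more can be done
None
```

The pyramid is finished and the job is handed in, at about 23 s of the 61 s allowed. I put one loose slug in the empty second-layer gap, then the other on top, and the gripper is open and clear of everything.

- **Second-layer slug:** in the last camera fits it is within about 1 mm of its seat in y and z. It sits 1–2 mm off along the slug axis.
- **Top slug:** it is within 1 mm of target in all three directions, and aligned with the rack to about 0.02 rad.
- **Slugs already in the rack:** the one in the second layer and the middle base slug fitted within about 2 mm. The fits for the two outer base slugs disagreed, showing them about 5 mm outward. I think the side cheeks caused this, because the cheeks leave only about 0.5 mm there. The fits gave the same offset before and after the second placement.
- **Other parts on the desk:** everything with a clear view in both pictures matched its starting position. Where the arm partly hid a part in one view, I relied on the other camera. The exception is the hand wheel: the top view missed it at the end. The side view still saw it, but as one blob instead of two, so I only have a rough match.
- **Forces:** the highest wrist reading I saw was about 7–8 N, well under the limit.

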